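Stand the washed red jar lid in the drying rack

ROBOT

A 6-joint arm with a two-finger parallel gripper is mounted at the origin on the work surface. World frame = base frame: x ahead of the robot, y to its left, z up, the work surface at z = 0. Lengths are in m, angles in rad, forces in N, time in s.
With the tool pointing down it reaches from about 0.35 to 0.8 m from the base axis. Payload 7.3 kg.
Tool frame: the origin (TCP) lies between the finger pads; the fingertips stand 25 mm ahead of it and the grasp point (between the pads) lies 6 mm ahead of it (r.tip_extent is the distance from the TCP to the fingertips, in m); z points along the fingers, y is the line along which they close (so a half turn about z gives the same grasp; the last joint's range is limited). The gripper opens to 85 mm and grips with 20 to 120 N. Pads are 22 mm wide; open, the fingers measure 114 mm over their backs; the gripper's body (76 mm by 85 mm) begins 54 mm behind the grasp point. The pads swing forward as they close: fully open they stand 13 mm farther back than shut.
Start: joints at [1.023, 0.342, 1.524, -0, 1.275, -0.146], TCP at [0.205, 0.483, 0.256] pointing down, gripper open.
Joint ranges: [-2.53, 2.53], [-0.77, 2.02], [0.04, 2.7], [-1, 4.14], [0.28, 2.66], [-3.11, 3.11]. Speed limits (rad/s): [2.57, 2.57, 3.14, 3.14, 3.14, 3.14].

INTERFACE

Orientations are given as a unit quaternion [x, y, z, w].
In Python, from workcell import r, command_gripper, optics gives the robot as it stands. The module is installed in compiled form; this text tells all that it offers. Calls block until the motion is done:
- r.reach(position, orientation): joint-space move of the TCP to a pose.
- r.move_straight(position, orientation=None, speed=0.15, max_force=None): straight line of the TCP; orientation=None keeps the orientation; speed is the mean speed in m/s. With max_force (N) it stops when the force on the tool has changed by that much, and returns True; else False.
- r.movej(angles): joint-space move.
- command_gripper(opening, force=None): finger opening in m; force is the grip in N (None keeps the last); returns when the fingers have stopped.
- r.hold(seconds).
- r.solve_ik(position, orientation): joint angles nearest the present ones, or None.
- r.read_state(): the state.
- optics.get_image(name): name is "scene" or "top" or "wrist"; returns (picture, depth): 384x512x3 uint8, red, green, blue; 384x512 float32, m along the optical axis (not along the pixel's ray), 0 where there is no reading.
- optics.camera_model(name): a dict with "K" (3x3 intrinsics, pixels), "k1" (the pictures are not rectified: a ray, as slopes to the right and down, at radius r is drawn at 1 + k1 r^2 times it, then the intrinsics apply), "R" (3x3) and "t" (3): a world point X has camera coordinates R X + t; the wrist camera has in their place "tool_from_camera" (4x4, takes a point from camera to tool coordinates, whose origin is the TCP and whose axes are the flange's). Camera axes: x right, y down, z forward; pixel columns grow to the right and rows downward; lengths in m; the calibration is good to about 2 mm. A picture is of the moment at which its call begins: read the wrist's pose just before it. camera_model takes no time and is no camera call.
A pose or a line that the arm cannot do raises r.PlanningError and nothing moves.
- r.finish_job(): hands the job in; it is judged then, once.
The state is a dict: "time_s": time; "joint_positions": joint angles; "dq": joint speeds; "tau": joint torques, N m; "eef_pos": TCP position; "eef_rot": TCP orientation; "contact_force": force on the tool from outside, world axes, zero at the start; "torque": the same for the moment, N m; "grip_width": finger opening in m; "grip_force": force on a finger pad.
Only numpy, scipy, OpenCV 4.12 (cv2) and the standard library are available. Lean on these libraries where they do the work, as an engineer would, in place of code of your own. Each camera call takes 0.05 s, during which the arm holds its last target. There are 200 camera calls.

TASK

Take the washed red lid off the white draining stand and stand it upright on its edge in the wire drying rack, in the slot between the yellow-tipped tines, resting on the rack's bottom wires. Lower it in and let go once it is down; do not drop it. Leave the cream lid and the saucer where they are.

Things in the scene. Friction and masses are not known exactly. Their poses are not given: they have to be found in the camera images.
- red_lid: Red plastic jar lid: disc 110 mm across, 8 mm thick, about 90 g, a 20 mm round knob at the centre of one face reaching 26 mm from the mid-plane. Origin: disc centre. x: disc axis, out of the knob's face. z: in the disc's plane, to the top of the rim. It starts on edge in the draining stand, 12 degrees off vertical, top leaning to the robot's side, knob facing away, centre 75 mm above the table.
- stand: Fixed white draining stand, 130 x 290 mm; origin under its centre. Two places at y = +75 and -75 mm hold the red and the cream lid, either way round. Each lid rests on 5 mm steel wires 32 mm to either side of its middle, reaching at most 21 mm past its centre towards its top, so the upper rim is free on both faces.
- yellow_slot (a point): Where the lid's centre is when it stands upright in the slot to fill, 75 mm above the table. x: level, across the slot (the lid's axis goes along it, knob either way); y: level, along the slot; z: up. The slot's four tines have yellow tips 8 mm thick, 22 mm clear between them across the slot.
- rack: Fixed steel wire rack; origin on the table under its centre, axes as the slot's. Five slots, at x = -60, -30, 0, +30 (yellow tips), +60 mm. Tines: upright 5 mm wires, tops 98 mm above the table, in two rows at y = +32 and -32 mm, 30 mm apart in x. A lid rests on two bottom wires along x at y = +32 and -32 mm, which keep it from rolling.
- cream_lid: Cream lid, same shape, size, origin and axes as the red one, leaning in the other place of the draining stand. To be left alone.
- saucer: White saucer with a blue middle, 100 mm across, 10 mm thick, upright in the rack's end slot, 90 mm from the yellow one. Origin: disc centre; x: disc axis. To be left alone.
Not all that is in view belongs to the job. Leave any blue look-alike of the red_lid alone.

How it is judged:
At the end, for the whole second after the job is handed in: The red lid stands released and at rest in the yellow-tipped slot, on the bottom wires (centre within 10 mm in height, 14 mm across, 15 mm along the slot), upright within 20 degrees (leaning on a tine is fine); cream lid and saucer within 20 mm of their start (x of red_lid in the frame of yellow_slot between -0.014 and 0.014 m and y of red_lid in the frame of yellow_slot between -0.015 and 0.015 m and z of red_lid in the frame of yellow_slot between -0.01 and 0.01 m and angle between red_lid's own x axis and vertical between 1.222 and 1.92 rad and angle between the x axis of red_lid and the x axis of yellow_slot, either way round below 0.4 rad and linear speed of red_lid below 0.02 m/s and angular speed of red_lid below 0.2 rad/s and distance of each of cream_lid, saucer from where it was at the start of the episode below 0.02 m); the robot touches nothing.
It fails at once if the red lid is dropped or thrown (falls freely faster than 0.8 m/s) (contact force between the fingers and red_lid below 0.01 N and linear speed of red_lid above 0.8 m/s).
It fails at once if the cream lid or the saucer is moved more than 30 mm (distance of any of cream_lid, saucer from where it was at the start of the episode above 0.03 m).
It also fails if it takes over 42 s, if anything falls off the work surface, if the arm or the gripper's body presses on something with over 40 N, if the wrist force passes 120 N, or if a joint passes its speed limit or range.

## Working session

There is one attempt and no reset: what is moved stays moved. The work goes in short steps, each a Python script; the robot and the scene stay as the last script left them, time stands still between calls to the robot, and variables do not carry over. Pictures are saved under pics/ and viewed, at most 10 in all, crops included, and the job is handed in when it is done.

```bash
mkdir -p pics
cat > h.py <<'E'
import numpy as np, cv2, pickle
from workcell import r, command_gripper, optics
from scipy.spatial.transform import Rotation as Ro
def cloud(name, pic=None):
    """per-pixel world points"""
    m=optics.camera_model(name); st=r.read_state(); p,d=optics.get_image(name)
    K=np.array(m["K"]);k=m["k1"]
    v,u=np.mgrid[0:384,0:512]
    xd=(u-K[0,2])/K[0,0]; yd=(v-K[1,2])/K[1,1]; x,y=xd.copy(),yd.copy()
    for _ in range(20):
        s=1+k*(x*x+y*y); x,y=xd/s,yd/s
    C=np.stack([x*d,y*d,d],-1)
    if name=="wrist":
        T=np.array(m["tool_from_camera"]); P=C@T[:3,:3].T+T[:3,3]
        P=P@Ro.from_quat(st["eef_rot"]).as_matrix().T+st["eef_pos"]
    else: P=(C-np.array(m["t"]))@np.array(m["R"])
    P[d==0]=np.nan
    if pic: cv2.imwrite(pic,p[...,::-1])
    return p,d,P
E
python3 - <<'E'
from h import *
a=[]
for n in("scene","top"):
    p,d,P=cloud(n); np.savez(n,p=p,d=d,P=P); a.append(cv2.resize(p[...,::-1],(800,600))); cv2.imwrite(f"pics/{n}.png",a[-1])
    m=optics.camera_model(n); print(n,m["K"],m["k1"],m["R"],m["t"])
print(optics.camera_model("wrist")); s=r.read_state(); print(s["eef_pos"],s["eef_rot"],s["time_s"])
E
```

```text
scene [[441.79481054   0.         253.78648059]
 [  0.         441.79481054 190.56002607]
 [  0.           0.           1.        ]] -0.13240057401118124 [[-0.63215335  0.77473044 -0.01322456]
 [ 0.64213249  0.51425351 -0.5685149 ]
 [-0.43364502 -0.36788052 -0.82256667]] [ 0.3920224  -0.30951745  1.32592161]
top [[499.46359161   0.         248.35572415]
 [  0.         499.46359161 190.93983315]
 [  0.           0.           1.        ]] 0.03823270493618222 [[ 0.06716072 -0.99773991  0.0021255 ]
 [-0.97674928 -0.06618218 -0.20391361]
 [ 0.20359341  0.01161891 -0.97898658]] [-0.03612848  0.56127209  0.9505128 ]
{'K': array([[289.55562566,   0.        , 257.31970692],
       [  0.        , 289.55562566, 193.95577888],
       [  0.        ,   0.        ,   1.        ]]), 'k1': -0.025545150208071164, 'tool_from_camera': array([[-4.16492461e-04, -9.49167370e-01, -3.14771553e-01,
         8.09297161e-02],
       [ 9.99999611e-01, -1.50598108e-04, -8.69041329e-04,
        -1.51323000e-04],
       [ 7.77461673e-04, -3.14771793e-01,  9.49167063e-01,
        -1.18272283e-01],
       [ 0.00000000e+00,  0.00000000e+00,  0.00000000e+00,
         1.00000000e+00]])}
[0.20514163 0.48291947 0.2556848 ] [ 1.99567847e-01  9.79883763e-01 -6.59420615e-04 -2.25387900e-04] 0.1
```

View pics/scene.png

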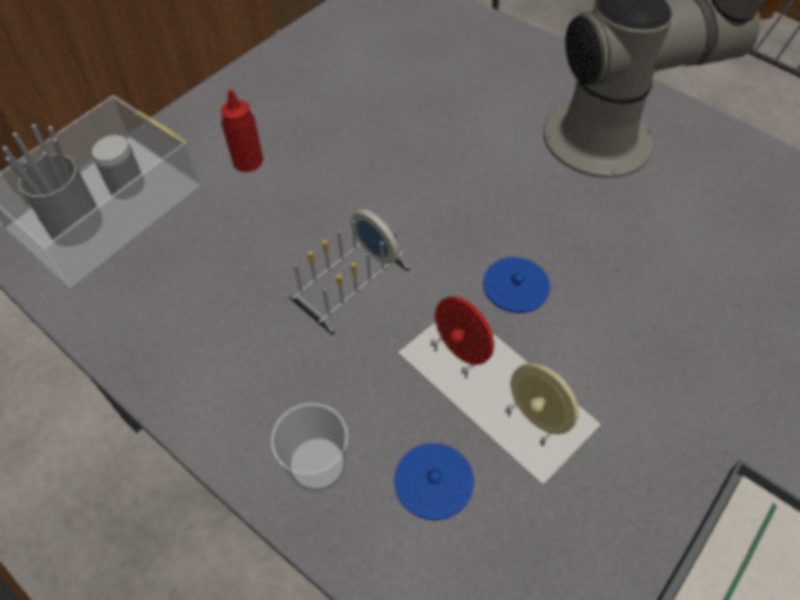

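View pics/top.png

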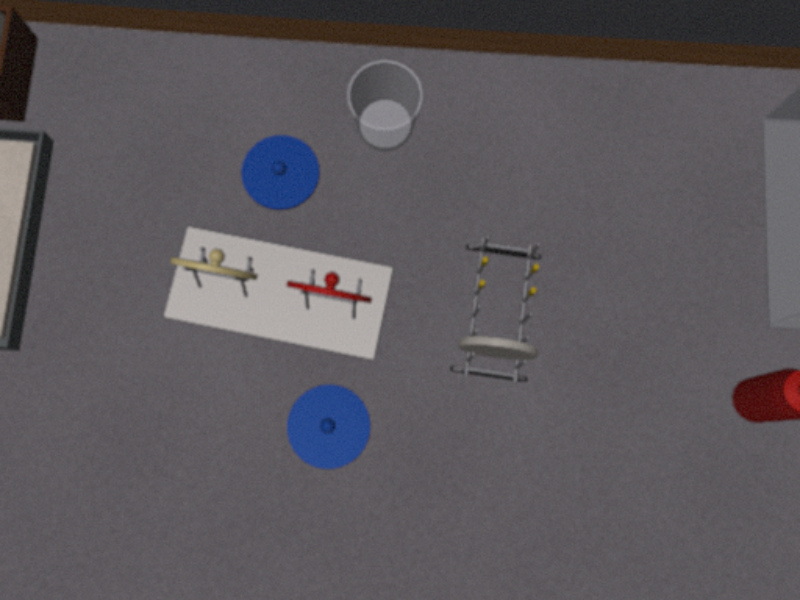

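Candidates: red lid in the stand, scene (464,330) and top (330,290); red bottle, scene (243,135); blue lids, scene (516,284) and (434,480); cream lid, scene (543,398). I choose the first: a red disc in the white stand with its knob facing away. The yellow tips are at scene (310,257), (325,244), (340,280), (354,268), and the saucer is at (375,235).

```bash
cat > m.py <<'E'
from h import *
def redlid(p,P,z=.03):
    h=cv2.cvtColor(p,cv2.COLOR_RGB2HSV); return ((h[...,0]<8)|(h[...,0]>172))&(h[...,1]>150)&(h[...,2]>60)&(P[...,2]>z)
def yellow(p,P):
    h=cv2.cvtColor(p,cv2.COLOR_RGB2HSV); return (h[...,0]>17)&(h[...,0]<33)&(h[...,1]>110)&(h[...,2]>80)
E
python3 - <<'E'
from m import *
for n in("scene","top"):
    f=np.load(n+".npz");p,P=f["p"],f["P"]
    for nm,M in(("red",redlid(p,P)),("yel",yellow(p,P))):
        M=cv2.dilate(M.astype(np.uint8),np.ones((2,2))) if nm=="yel" else M.astype(np.uint8)
        N,L,S,C=cv2.connectedComponentsWithStats(M)
        for i in range(1,N):
            if S[i,4]<4: continue
            q=P[L==i]; q=q[~np.isnan(q[:,0])]
            if len(q)and S[i,4]<3000: print(n,nm,S[i,4],C[i].round(1),np.median(q,0).round(3),q.min(0).round(3),q.max(0).round(3))
f=np.load("scene.npz"); cv2.imwrite("pics/c.png",cv2.resize(f["p"][125:285,170:390,::-1],(792,576),interpolation=cv2.INTER_CUBIC))
E
```

```text
scene red 720 [153.4  83.1] [ 0.483 -0.469  0.103] [ 0.449 -0.503  0.03 ] [ 0.503 -0.454  0.173]
scene red 1068 [297.  210.7] [0.565 0.082 0.089] [0.548 0.027 0.032] [0.588 0.131 0.135]
scene yel 13 [94.5 73.6] [ 0.295 -1.222 -0.375] [ 0.279 -1.231 -0.392] [ 0.57  -0.616  0.115]
scene yel 20 [208.  156.8] [ 0.578 -0.176  0.088] [ 0.521 -0.236  0.002] [ 0.581 -0.174  0.104]
scene yel 23 [198.9 164.2] [ 0.608 -0.179  0.089] [ 0.555 -0.238  0.001] [ 0.611 -0.176  0.102]
scene yel 26 [226.7 171.5] [ 0.582 -0.112  0.087] [ 0.526 -0.167  0.001] [ 0.586 -0.109  0.103]
scene yel 22 [217.4 179. ] [ 0.613 -0.114  0.09 ] [ 0.562 -0.166  0.003] [ 0.617 -0.111  0.104]
top red 206 [209.8 184.3] [0.554 0.075 0.12 ] [0.547 0.027 0.067] [0.583 0.125 0.132]
top red 1012 [494.7 253.3] [ 0.466 -0.465  0.104] [ 0.441 -0.493  0.03 ] [ 0.497 -0.455  0.141]
top yel 27 [310.4 166.7] [ 0.612 -0.117  0.09 ] [ 0.61  -0.133 -0.002] [ 0.644 -0.113  0.101]
top yel 27 [342.7 171.3] [ 0.608 -0.18   0.093] [ 0.604 -0.203 -0.003] [ 0.637 -0.176  0.102]
top yel 27 [308.6 181.5] [ 0.582 -0.115  0.094] [ 0.58  -0.13  -0.001] [ 0.607 -0.11   0.103]
top yel 26 [340.8 186.2] [ 0.577 -0.178  0.093] [ 0.575 -0.199 -0.   ] [ 0.603 -0.174  0.102]
```

View pics/c.png

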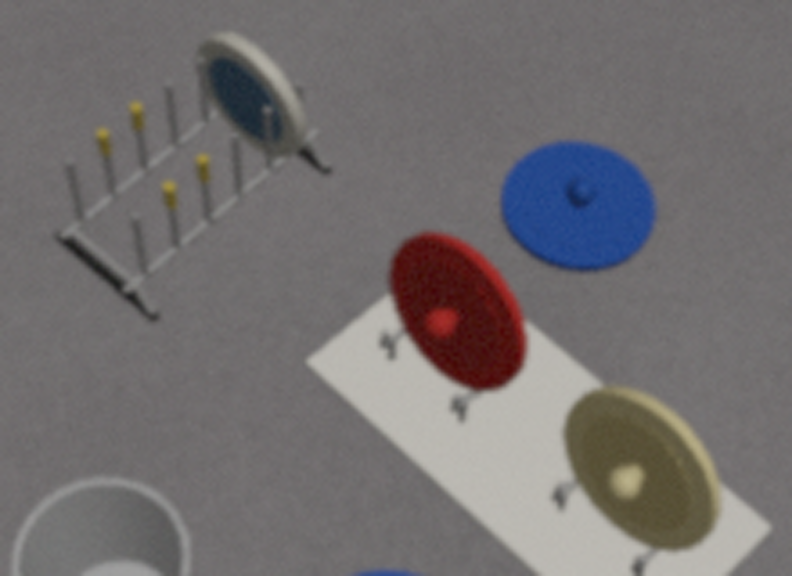

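The crop confirms it: red disc, knob facing away, in the stand (crop 455,310). Now I fit the lid plane and the slot frame, then look with the wrist camera from above the lid.

```bash
cat >> m.py <<'E'
def lidfit(p,P,box):
    q=P[redlid(p,P)]; q=q[np.all((q>box[0])&(q<box[1]),1)]
    best=None; g=np.random.default_rng(0)      # RANSAC plane = knob face
    for _ in range(500):
        a=q[g.choice(len(q),3,0)]; n=np.cross(a[1]-a[0],a[2]-a[0]); l=np.linalg.norm(n)
        if l<1e-4: continue
        i=np.abs((q-a[0])@n/l)<.003
        if best is None or i.sum()>best.sum(): best=i
    f=q[best]; c=f.mean(0); n=np.linalg.svd(f-c)[2][2]; n*=np.sign(n[0])
    return q,f,c,n
def Rtool(axis,down):   # tool y along axis, z along down
    z=down/np.linalg.norm(down); y=axis-z*(axis@z); y/=np.linalg.norm(y)
    return np.stack([np.cross(y,z),y,z],1)
E
python3 - <<'E'
from m import *
f=np.load("scene.npz")
q,fa,c,n=lidfit(f["p"],f["P"],([.52,0,.02],[.62,.15,.15]))
print(len(q),len(fa),c,n,"tilt",np.degrees(np.arcsin(n[2])),"yaw",np.degrees(np.arctan2(n[1],n[0])))
h=np.cross(n,[0,0,1]);h/=np.linalg.norm(h);u=np.cross(h,n)
a,b=(fa-c)@h,(fa-c)@u
(ce,rad)=cv2.minEnclosingCircle(np.stack([a,b],1).astype(np.float32)); print("rad",rad)
C=c+h*ce[0]+u*ce[1]-n*.004; print("centre",C)
for s in(1,-1):
  for tilt in (1,):
    R=Rtool(s*n,-u); print(s,r.solve_ik(C+u*.150,Ro.from_matrix(R).as_quat()), r.solve_ik(C+u*.039,Ro.from_matrix(R).as_quat()))
    Rs=Rtool(s*np.array([1,-.07,0]),np.array([0,0,-1.])); print(r.solve_ik([.595,-.146,.114],Ro.from_matrix(Rs).as_quat()))
E
```

```text
1068 967 [0.56506388 0.08020136 0.08766879] [ 0.96820071 -0.12711704  0.21547306] tilt 12.443282094356945 yaw -7.479698098077772
rad 0.05356133356690407
centre [0.56192851 0.0794881  0.08277261]
1 [ 0.0327629   0.28729651  1.70391481 -0.04350706  0.93645837  0.18533241] [ 0.02489623  0.46349338  1.7808095  -0.05285899  0.68333607  0.19285258]
[-3.65653468e-01  6.35803904e-01  1.45080882e+00 -4.44089210e-16
  1.05497992e+00 -2.95767466e-01]
-1 [ 0.0327629   0.28729651  1.70391481 -0.04350706  0.93645837 -2.95626025] [ 0.02489623  0.46349338  1.7808095  -0.05285899  0.68333607 -2.94874008]
[-3.65653468e-01  6.35803904e-01  1.45080882e+00 -4.44089210e-16
  1.05497992e+00  2.84582519e+00]
```

Run:
```python
from m import *
n=np.array([.9682,-.1271,.2155]);h=np.cross(n,[0,0,1]);h/=np.linalg.norm(h);u=np.cross(h,n)
C=np.array([.562,.0795,.077])
R=Rtool(n,-u)
r.reach(C+u*.15,Ro.from_matrix(R).as_quat())
p,d,P=cloud("wrist","pics/w1.png"); np.savez("w1",p=p,d=d,P=P)
q,fa,c,n2=lidfit(p,P,([.50,0,.02],[.62,.16,.16]))
print(r.read_state()["time_s"],len(q),q.min(0),q.max(0))
L=(q-C)@np.stack([n,h,u],1)
print(np.percentile(L,[0.5,5,50,95,99.5],axis=0).round(4))
rim=L[L[:,2]>.03]; print(len(rim), np.percentile(rim[:,0],[2,10,50,90,98]).round(4))
```

```text
2.025 155 [0.54649059 0.04414861 0.08745091] [0.58006767 0.10252283 0.13076774]
[[-0.0022 -0.0209  0.0073]
 [-0.0021 -0.0136  0.0475]
 [ 0.0019  0.0076  0.0522]
 [ 0.0036  0.0238  0.054 ]
 [ 0.0188  0.0322  0.0545]]
152 [-0.0021 -0.0021  0.0019  0.0035  0.0037]
```

View pics/w1.png

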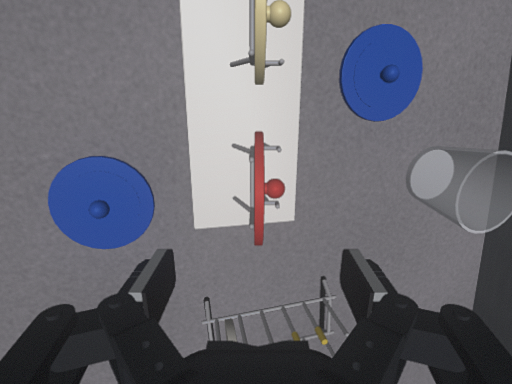

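The wrist view shows the red lid edge-on at column 259, rows 132–245, centred between the fingers, with its knob to the right at (275,188). Next I refine the centre with a circle fit on the rim points, then grasp.

Run:
```python
from m import *
from scipy.optimize import least_squares
n=np.array([.9682,-.1271,.2155]);h=np.cross(n,[0,0,1]);h/=np.linalg.norm(h);u=np.cross(h,n)
C=np.array([.562,.0795,.077]); B=np.stack([n,h,u],1)
for nm in("w1","top","scene"):
    f=np.load(nm+".npz");p,P=f["p"].astype(int),f["P"]
    M=(p[...,0]>1.7*p[...,1])&(p[...,0]>1.7*p[...,2])&(p[...,0]>50)
    L=(P[M]-C)@B; L=L[(np.abs(L)<[.012,.065,.07]).all(1)&(np.hypot(L[:,1],L[:,2])>(.049))&(L[:,2]>-.03)]
    s=least_squares(lambda c:np.hypot(L[:,1]-c[0],L[:,2]-c[1])-.054,[0,0],loss="soft_l1",f_scale=.002)
    print(nm,M.sum(),len(L),s.x.round(4),"n",np.percentile(L[:,0],[5,50,95]).round(4), "h",L[:,1].min(),L[:,1].max(),"n slope vs u/h",np.linalg.lstsq(np.c_[L[:,1:],np.ones(len(L))],L[:,0],rcond=None)[0].round(3))
    R=C+B@np.r_[0,s.x]; print(R)
```

```text
w1 1250 967 [ 0.0017 -0.0008] n [-0.0021  0.0011  0.0042] h -0.0518333602324856 0.04673308459177425 n slope vs u/h [-0.006  0.017  0.   ]
[0.56195582 0.07784053 0.07621973]
top 1608 191 [ 0.0023 -0.0009] n [-0.0012  0.0018  0.0051] h -0.04810259504184849 0.05479203713075974 n slope vs u/h [-0.003  0.025  0.001]
[0.56190354 0.07720121 0.07607759]
scene 2075 235 [ 0.0009 -0.0004] n [-0.0021  0.004   0.0065] h -0.05247852366351955 0.05571785639387992 n slope vs u/h [ 0.013 -0.023  0.004]
[0.56197098 0.07857112 0.07658254]
```

Run:
```python
from m import *
n=np.array([.9682,-.1271,.2155]);h=np.cross(n,[0,0,1]);h/=np.linalg.norm(h);u=np.cross(h,n)
C=np.array([.562,.0776,.0762])+.001*n; R=Rtool(n,-u); Q=Ro.from_matrix(R).as_quat()
command_gripper(.05,40)
print(r.move_straight(C+u*.051,Q,speed=.1,max_force=15))
command_gripper(0,40); s=r.read_state(); print(s["grip_width"],s["grip_force"],s["contact_force"],s["eef_pos"],s["time_s"])
if s["grip_width"]>.004:
    r.move_straight(C+u*.051+np.array([0,0,.115]),Q,speed=.12)
    Rs=Rtool(np.array([1,-.07,0]),np.array([0,0,-1.]))
    r.reach([.595,-.146,.245],Ro.from_matrix(Rs).as_quat())
    s=r.read_state(); print(s["grip_width"],s["grip_force"],s["contact_force"],s["eef_pos"],s["time_s"])
    for k in("wrist","scene","top"):
        p,d,P=cloud(k); np.savez("b_"+k,p=p,d=d,P=P)
        cv2.imwrite(f"pics/b_{k}.png",p[...,::-1] if k!="scene" else cv2.resize(p[60:260,140:400,::-1],(780,600)))
        M=yellow(p,P)&(P[...,2]>.08)&(P[...,2]<.11)&(abs(P[...,0]-.595)<.05)&(abs(P[...,1]+.146)<.07)
        N,L,S,c=cv2.connectedComponentsWithStats(M.astype(np.uint8))
        for i in range(1,N): print(k,S[i,4],c[i].round(1),P[L==i].mean(0).round(4))
```

```text
False
0.007456552545148847 42.43669867515564 [-0.44627315  0.72028695  2.45198538] [0.55242213 0.07891208 0.12668779] 4.0667
0.007180563715164031 42.042378187179565 [-0.51537784 -0.14193319 -0.85043292] [ 0.59479158 -0.14482652  0.24452819] 6.0833
wrist 64 [242.1 154.1] [ 0.5827 -0.1125  0.0973]
wrist 65 [274.1 154.5] [ 0.6121 -0.1149  0.0972]
wrist 77 [242.6 216.3] [ 0.5776 -0.1754  0.095 ]
wrist 48 [271.2 214. ] [ 0.6063 -0.1763  0.0913]
scene 10 [207.5 156.5] [ 0.5792 -0.1756  0.0952]
scene 13 [198.4 163.8] [ 0.6085 -0.1784  0.0935]
scene 13 [226.2 170.8] [ 0.5834 -0.1121  0.0948]
scene 12 [216.8 178.5] [ 0.6136 -0.1144  0.0943]
```

View pics/b_wrist.png

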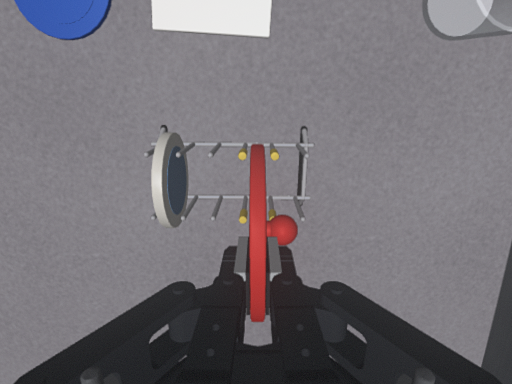

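View pics/b_scene.png

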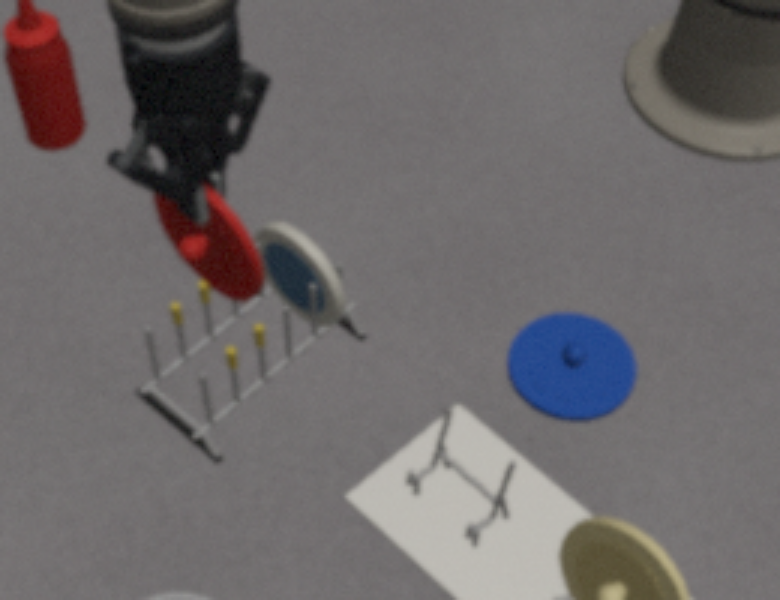

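The wrist view shows the lid upright in the grip at column 258, midway between the yellow tips (columns 242 and 274). The scene view shows the stand place empty, with the cream lid and saucer untouched. I'll check the lid's position in the hand before lowering.

Run:
```python
from m import *
from scipy.optimize import least_squares
s=r.read_state(); T=np.array(s["eef_pos"]); R=Ro.from_quat(s["eef_rot"]).as_matrix()
for nm in("b_wrist","b_scene"):
    f=np.load(nm+".npz");p,P=f["p"].astype(int),f["P"]
    M=(p[...,0]>1.7*p[...,1])&(p[...,0]>1.7*p[...,2])&(p[...,0]>50)
    L=(P[M]-T)@R; L=L[(np.abs(L-[0,0,.05])<[.07,.012,.07]).all(1)]
    E=L[np.hypot(L[:,0],L[:,2]-.051)>.047]
    c=least_squares(lambda c:np.hypot(E[:,0]-c[0],E[:,2]-c[1])-.0545,[0,.051],loss="soft_l1",f_scale=.002).x
    print(nm,len(E),"centre tool x,z",c.round(4),"y",np.percentile(L[:,1],[5,50,95]).round(4),"slopes y vs x,z",np.linalg.lstsq(np.c_[L[:,[0,2]],np.ones(len(L))],L[:,1],rcond=None)[0].round(3))
print(R.round(3),T)
```

```text
b_wrist 2828 centre tool x,z [-0.0007  0.0527] y [-0.0038 -0.0001  0.0075] slopes y vs x,z [-0.059  0.139 -0.   ]
b_scene 230 centre tool x,z [-0.0023  0.0497] y [-0.002   0.0035  0.0052] slopes y vs x,z [-0.002  0.03   0.002]
[[ 0.067  0.998  0.   ]
 [ 0.998 -0.067  0.   ]
 [ 0.     0.    -1.   ]] [ 0.59498767 -0.14400132  0.24528168]
```

Run:
```python
from m import *
Q=Ro.from_matrix(Rtool(np.array([1,-.08,0]),np.array([0,0,-1.]))).as_quat()
x,y=.5952,-.1442
r.move_straight([x,y,.236],Q,speed=.08)
print(r.move_straight([x,y,.142],Q,speed=.06,max_force=8),r.read_state()["eef_pos"])
print(r.move_straight([x,y,.121],Q,speed=.015,max_force=4))
s=r.read_state(); print(s["eef_pos"],s["contact_force"],s["time_s"])
p,d,P=cloud("scene"); a=cv2.resize(p[110:230,170:330,::-1],(800,600)); cv2.imwrite("pics/d.png",a)
```

```text
False [ 0.595389   -0.14427927  0.14239769]
True
[ 0.59521166 -0.14476613  0.12871788] [-0.22999377 -2.37316555  1.71792815] 9.1
```

View pics/d.png

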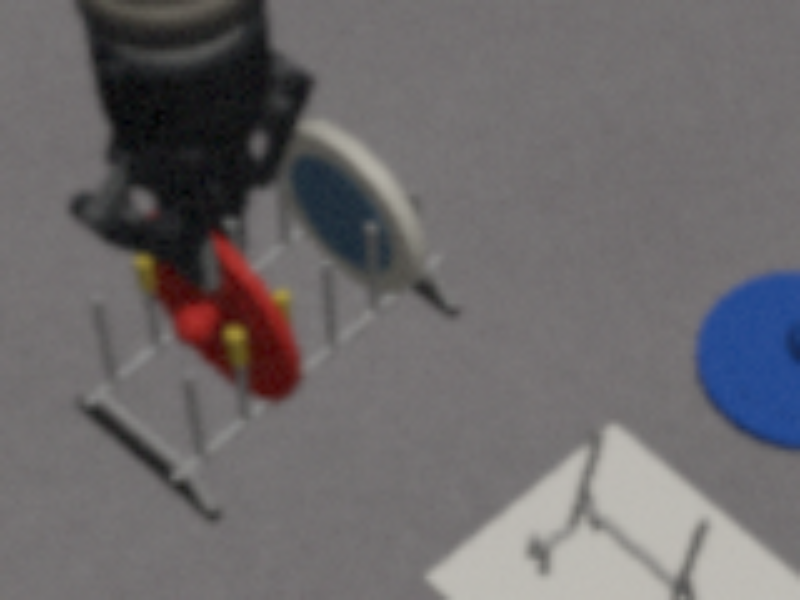

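The lid is between the four yellow tips (crop 145,270; 283,300; 235,345). It touched the +y wire first, about 3 mm high, so I shift slightly to -y, lower fully and let go.

Run:
```python
from m import *
Q=Ro.from_matrix(Rtool(np.array([1,-.08,0]),np.array([0,0,-1.]))).as_quat()
x,y=.5952,-.1465
r.move_straight([x,y,.130],Q,speed=.02)
print(r.move_straight([x,y,.121],Q,speed=.012,max_force=7))
s=r.read_state(); print(s["eef_pos"],s["contact_force"],s["time_s"])
command_gripper(.02); r.hold(.3); command_gripper(.035)
s=r.read_state(); print(s["contact_force"],s["grip_width"])
r.move_straight([x,y,.25],Q,speed=.08); r.hold(.5)
print(r.read_state()["time_s"])
n=np.array([1,-.08,0])/np.hypot(1,.08);B=np.stack([n,np.cross([0,0,1],n),[0,0,1]],1);O=np.array([.595,-.145,.075])
from scipy.optimize import least_squares
for k in("scene","wrist"):
    p,d,P=cloud(k); q=p.astype(int)
    cv2.imwrite(f"pics/e_{k}.png",p[...,::-1] if k=="wrist" else cv2.resize(p[110:230,170:330,::-1],(800,600)))
    M=(q[...,0]>1.7*q[...,1])&(q[...,0]>1.7*q[...,2])&(q[...,0]>50)
    L=(P[M]-O)@B; L=L[(np.abs(L)<[.02,.075,.075]).all(1)]; E=L[np.hypot(L[:,1],L[:,2])>.047]
    c=least_squares(lambda c:np.hypot(E[:,1]-c[0],E[:,2]-c[1])-.0545,[0,0],loss="soft_l1",f_scale=.002).x
    print(k,len(E),"y,z",c.round(4),"x",np.percentile(E[:,0],[5,50,95]).round(4),"x vs z",np.polyfit(E[:,2],E[:,0],1).round(3))
```

```text
True
[ 0.5953035  -0.146534    0.12770563] [-0.2661564  0.2155594  4.4721381] 9.8417
[ 0.27187945 -0.93023443 -0.2157272 ] 0.034825320161498044
12.9083
scene 222 y,z [-0.0018  0.0012] x [-0.0014  0.0041  0.0065] x vs z [-0.003  0.004]
wrist 902 y,z [-0.0015  0.0007] x [-0.0019  0.0016  0.005 ] x vs z [0.015 0.001]
```

View pics/e_scene.png

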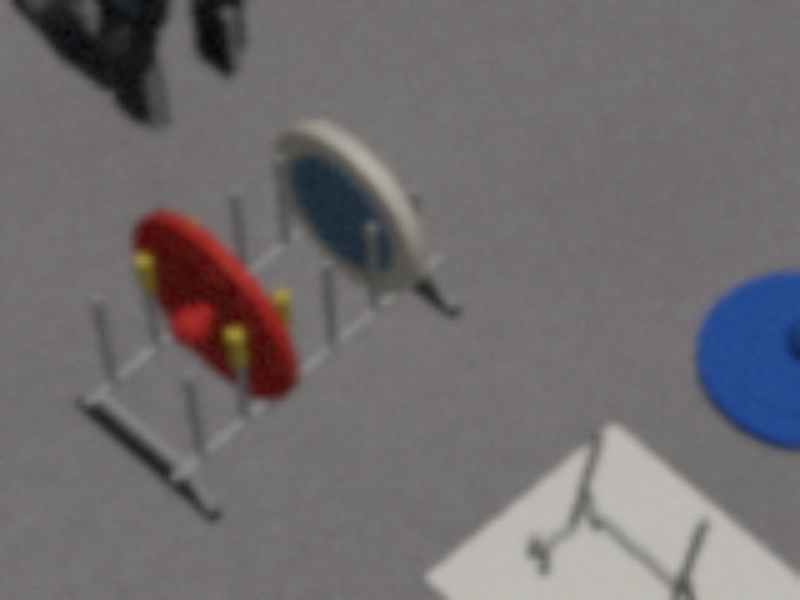

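The lid (crop 215,305) stands upright and released between the yellow tips. It is within about 2 mm of the slot centre at 76 mm height, the gripper is clear and the saucer hasn't moved.

```bash
python3 -c "
from workcell import r
print(r.finish_job())"
```

```text
the job is handed in; nothing more can be done
None
```

The red lid stands released and upright in the yellow-tipped slot, about 2 mm from its centre by my camera measurements; the job was handed in at about 13 s, and the call returned no verdict.

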